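# Hold a shelf bracket against the sprung fence

### The arm

A 6-joint arm with a two-finger parallel gripper is mounted at the origin on the work surface. World frame = base frame: x ahead of the robot, y to its left, z up, the work surface at z = 0. Lengths are in mm, angles in rad, forces in N, time in s.
With the tool pointing down it reaches from about 350 to 775 mm from the base axis. Payload 5.5 kg.
Tool frame: the origin (TCP) lies midway between the tips of the shut fingers; the grasp point (between the pads) lies 19 mm behind it (arm.hold_point_z is the z of the grasp point in the tool frame, in mm); z points along the fingers, y is the line along which they close (so a half turn about z gives the same grasp; the last joint's range is limited). The gripper opens to 85 mm and grips with 20 to 120 N. Pads are 22 mm wide; open, the fingers measure 114 mm over their backs; the gripper's body (76 mm by 85 mm) begins 54 mm behind the grasp point. The pads swing forward as they close: fully open they stand 13 mm farther back than shut.
Start: joints at [-1.488, 0.313, 0.046, 1.304, 0, 1.431], TCP at [127.045, -560.834, 199.423] pointing down, gripper open.
Joint ranges: [-2.76, 2.76], [-0.86, 1.69], [-1.03, 1.26], [-2.2, 2.34], [-1.47, 1.5], [-3.14, 3.14]. Speed limits (rad/s): [2.57, 2.57, 3.14, 3.14, 3.14, 3.14].

### API

Orientations are given as a unit quaternion [w, x, y, z].
In Python, from station import arm gives the robot as it stands. The module is installed in compiled form; this text tells all that it offers.
- The arm moves only by the tool apply_moves, never from a script. Its argument "deltas" is a list of rows, each a list of 2 entries, a list of its own where there are three numbers: the shift along the world's x, y, z in m, then the turn about the world's z in degrees. A call has 1 to 10 rows; each row shifts and turns the commanded pose from where the row before left it; what a row does not reach is not made up. A row lasts 1/8 s, in which the tool goes at most 62.5 mm and 10.7 degrees, less where a joint would pass 70% of its speed; a pose out of reach is approached as far as the arm can. A call with a gripper value outside its range is refused whole. "gripper" is the opening, from -1 (shut) to 1 (fully open), set as the call begins (left out, the last holds). The fingers move at their own pace and stop on an object; "squeeze" is the grip in N (left out, the last holds). Time passes only in rows, so rows that do not move let the fingers close. It gives the time, the measured TCP pose, the force, the opening and the grip force at its end, in the units of the state.
- arm.get_obs(): the state, without advancing time (a new reading comes with each control period).
- arm.read_camera(name): name is "side" or "top"; returns a dict with "image" (400x640x3 uint8, red, green, blue), "range_z" (400x640 float32, mm along the optical axis (not along the pixel's ray), 0 where there is no reading), "mtx" (3x3 intrinsics, pixels), "R" (3x3) and "t" (3): a world point X has camera coordinates R X + t. Camera axes: x right, y down, z forward; pixel columns grow to the right and rows downward; lengths in mm; the calibration is good to about 2 mm. A picture is of the moment at which its call begins.
- arm.hand_in(): hands the job in; it is judged then, once.
Trained networks look in a picture, given as the dict that the camera call returned (one of the last four; its "shot" number tells which), for a name from the list of things; names that differ only in an ending like _2 or _b are one class to them, and where a whole thing is asked for, a point or a joint stands for the part that bears it (a point fixed in the world has none). Each returns a list of dicts, best first, with "p" (0 to 1); they miss things now and then, are a little off and sometimes report something else, mostly with a low value. They report only what shows in the picture. A call takes as long as a camera call.
- arm.masks_of(picture, target): "pixels" (400x640 bool, what is visible of it).
- arm.mark_of(picture, target): "at" ([x, y, z] in mm, in the coordinates of the camera as it stood for that picture, good to about 4 mm: a listed point, or the origin of a listed thing).
The state is a dict: "time": time; "joint_pos": joint angles; "qd": joint speeds; "tau": joint torques, N m; "ee_pos": TCP position; "tcp_rot": TCP orientation; "ft_force": force on the tool from outside, world axes, zero at the start; "ft_torque": the same for the moment, N m; "grip_width": opening from 0.0 (shut) to 1.0 (fully open); "gripper_force": force on a finger pad.
Only numpy, scipy, OpenCV 4.12 (cv2) and the standard library are available. Lean on these libraries where they do the work, as an engineer would, in place of code of your own. Each camera call takes 0.05 s, during which the arm holds its last target. There are 200 camera calls.

### The job

Pick up the orange scraper block and use it (not the gripper or the bracket) to wipe the four loose brown wood chips off the jig's plate, then put the scraper down on the table. Pick up the blue T bracket, stand it on the plate and press its wide back plate flat against the fence, centred between the yellow marks, with a steady 10 N or so, so that the fence's pointers stay over the green zones; never push the fence right back to its stop, and leave the mug, tape roll and small parcel where they are. Finish while still holding the bracket pressed there, for a colleague to drive the screws: do not let go.

Things in the scene. Friction and masses are not known exactly. Their poses are not given: they have to be found in the camera images.
- jig: Assembly jig, fixed; place and yaw vary. Plywood plate 18 mm thick, origin on the table; +x points from the open front edge to the fence, z up. Plate spans x -90 to +130, y -140 to +140 mm; front and side edges open. Two grey spring housings behind the fence (x +90 to +130, tops 68 mm above the table). At the start the four chips lie on the plate at x -45 to +25, y -95 to +95 mm.
- fence (a joint): How far (m) the sprung fence is pushed back along the jig's +x: 0 at rest, stop at 0.025. It slides without turning, on a spring of 800 N/m with no preload: 10 N is 0.0125. Pointers on its top stand over white below 7.5 mm, green to 17.5, then red. The fence is a bar along the jig's y, over the plate's whole width, 16 mm thick, top 62 mm above the table, with a flat aluminium face.
- jig_mid (a point): Foot of the fence's face at rest, midway between the two yellow marks (y +77 and -77 mm), on the plate's top, at jig x +50, y 0, z +18 mm. Fixed to the jig (does not move with the fence); axes as the jig's.
- bracket: Blue T-shaped shelf bracket, loose, 0.2 to 0.4 kg, standing on the table left or right of the jig. Back plate 12 (x) x 130 (y) x 60 mm high; its back face, to be pressed on the fence, is at x +50 mm. Web 18 mm thick (y) from there to x -40 mm, 60 mm high (40 mm high before x -20). Origin on the underside on the web's midline, z up. Grip the web across y from above at the origin.
- bracket_back (a point): Foot of the bracket's back face, at its middle (bracket x +50, y 0, z 0 mm): the face that goes on the fence.
- scraper: Scraper block, loose, 0.11 to 0.23 kg, standing on the table on the other side of the jig from the bracket. Black rubber foot 110 (x) x 26 (y) x 26 mm high, orange grip on it 90 (x) x 22 (y) mm, reaching 70 mm above the underside. Origin at the centre of the underside, z up. Grip it across y from above.
- chip0: Loose chip of dark brown wood, 28 x 22 x 10 mm thick, 10 g; origin at the centre of its underside, z up.
- chip1: Loose chip of dark brown wood, 28 x 22 x 10 mm thick, 10 g; origin at the centre of its underside, z up.
- chip2: Loose chip of dark brown wood, 28 x 22 x 10 mm thick, 10 g; origin at the centre of its underside, z up.
- chip3: Loose chip of dark brown wood, 28 x 22 x 10 mm thick, 10 g; origin at the centre of its underside, z up.
- mug: White mug, 80 mm across, 90 mm high, to the far left or far right of the jig; a bystander, leave it. Origin at the centre of its underside.
- tape: Yellow roll of tape lying flat, 100 mm across, 48 mm high, on the other far side; a bystander, leave it. Origin at the centre of its underside.
- parcel: Small white and navy parcel, 60 x 90 x 40 mm high, beyond the jig; a bystander, leave it. Origin at the centre of its underside.

How it is judged (in metres and radians):
On the way:
1. all four chips are off the plate while the scraper is held in the gripper ((height (world z) of chip0 below 0.011 m or x of chip0 in the frame of jig below -0.09 m or y of chip0 in the frame of jig above 0.14 m or y of chip0 in the frame of jig below -0.14 m) and (height (world z) of chip1 below 0.011 m or x of chip1 in the frame of jig below -0.09 m or y of chip1 in the frame of jig above 0.14 m or y of chip1 in the frame of jig below -0.14 m) and (height (world z) of chip2 below 0.011 m or x of chip2 in the frame of jig below -0.09 m or y of chip2 in the frame of jig above 0.14 m or y of chip2 in the frame of jig below -0.14 m) and (height (world z) of chip3 below 0.011 m or x of chip3 in the frame of jig below -0.09 m or y of chip3 in the frame of jig above 0.14 m or y of chip3 in the frame of jig below -0.14 m) and contact force between the fingers and scraper above 1 N), for 0.2 s.
At the end, for the whole second after the job is handed in: The gripper holds the bracket upright and square to the fence (0.06 rad), under 6 mm above the plate, within 15 mm of mid-marks, still, pressing the fence with 6 to 14 N through the last second; all chips are off the plate; the scraper rests on the table, clear of the jig (contact force between bracket and fence between 6 and 14 N and contact force between the fingers and bracket above 2 N and angle between the x axis of bracket and the x axis of jig, either way round below 0.06 rad and x of bracket_back in the frame of jig_mid above -0.005 m and y of bracket in the frame of jig_mid between -0.015 and 0.015 m and z of bracket in the frame of jig_mid between -0.004 and 0.006 m and angle between bracket's own z axis and vertical below 0.06 rad and linear speed of bracket below 0.01 m/s and height (world z) of scraper below 0.016 m and contact force between scraper and jig below 0.1 N and linear speed of scraper below 0.02 m/s and (height (world z) of chip0 below 0.011 m or x of chip0 in the frame of jig below -0.09 m or y of chip0 in the frame of jig above 0.14 m or y of chip0 in the frame of jig below -0.14 m) and (height (world z) of chip1 below 0.011 m or x of chip1 in the frame of jig below -0.09 m or y of chip1 in the frame of jig above 0.14 m or y of chip1 in the frame of jig below -0.14 m) and (height (world z) of chip2 below 0.011 m or x of chip2 in the frame of jig below -0.09 m or y of chip2 in the frame of jig above 0.14 m or y of chip2 in the frame of jig below -0.14 m) and (height (world z) of chip3 below 0.011 m or x of chip3 in the frame of jig below -0.09 m or y of chip3 in the frame of jig above 0.14 m or y of chip3 in the frame of jig below -0.14 m)); the arm keeps its last pose, push and grip.
It fails at once if the mug, tape roll or parcel is pushed more than 30 mm from its place (distance of any of mug, tape, parcel from where it was at the start of the episode above 0.03 m).
It fails at once if the fence is pushed back to its stop (value of joint fence above 0.024 m).
It fails at once if a chip is pushed with the gripper's fingers (contact force between the fingers and chip0 above 0.5 N or contact force between the fingers and chip1 above 0.5 N or contact force between the fingers and chip2 above 0.5 N or contact force between the fingers and chip3 above 0.5 N).
It fails at once if a chip on the plate is pushed with the bracket ((contact force between bracket and chip0 above 0.5 N and not (height (world z) of chip0 below 0.011 m or x of chip0 in the frame of jig below -0.09 m or y of chip0 in the frame of jig above 0.14 m or y of chip0 in the frame of jig below -0.14 m)) or (contact force between bracket and chip1 above 0.5 N and not (height (world z) of chip1 below 0.011 m or x of chip1 in the frame of jig below -0.09 m or y of chip1 in the frame of jig above 0.14 m or y of chip1 in the frame of jig below -0.14 m)) or (contact force between bracket and chip2 above 0.5 N and not (height (world z) of chip2 below 0.011 m or x of chip2 in the frame of jig below -0.09 m or y of chip2 in the frame of jig above 0.14 m or y of chip2 in the frame of jig below -0.14 m)) or (contact force between bracket and chip3 above 0.5 N and not (height (world z) of chip3 below 0.011 m or x of chip3 in the frame of jig below -0.09 m or y of chip3 in the frame of jig above 0.14 m or y of chip3 in the frame of jig below -0.14 m))).
It also fails if it takes over 72 s, if anything falls off the work surface, if the arm or the gripper's body presses on something with over 40 N, if the wrist force passes 120 N, or if a joint passes its speed limit or range.

## Working session

There is one attempt and no reset: what is moved stays moved. The work goes in short steps, Python scripts to look and compute and a tool call to move; the robot and the scene stay as the last step left them, time stands still between calls to the robot, and variables do not carry over. Pictures are saved under pics/ and viewed, at most 10 in all, crops included, and the job is handed in when it is done.

Besides the shell and the picture viewer there is one more tool, called after ">>>" as a command line: name --argument value ..., lists and objects as JSON in quotes. apply_moves: Moves the arm, as the interface text tells. Its arguments: {"type":"object","properties":{"deltas":{"type":"array","items":{"type":"array"}},"gripper":{"type":"number"},"squeeze":{"type":"number"}},"required":["deltas"]}

```bash
mkdir -p pics
cat > h.py <<'E'
import numpy as np, cv2
from station import arm
def shot(name,fn=None):
    p=arm.read_camera(name)
    if fn: cv2.imwrite('pics/'+fn,p['image'][:,:,::-1])
    return p
def w(p,c): return p['R'].T@(np.array(c)-p['t'])
def cloud(p,m):
    v,u=np.nonzero(m&(p['range_z']>0)); z=p['range_z'][v,u]
    c=np.stack([u,v,np.ones_like(u)]).astype(float); c=np.linalg.inv(p['mtx'])@c*z
    return (p['R'].T@(c-p['t'][:,None])).T
E
python3 - <<'E'
from h import *
for cam in('top','side'):
    p=shot(cam,cam+'0.png')
    for n in ['jig','jig_mid','fence','bracket','bracket_back','scraper','chip0','mug','tape','parcel']:
        print(cam,n,[(round(d['p'],2),w(p,d['at']).round().tolist()) for d in arm.mark_of(p,n)[:5]])
print(arm.get_obs()); print(arm.hold_point_z)
E
```

```text
top jig [(0.86, [524.0, -5.0, 4.0])]
top jig_mid [(0.67, [573.0, 7.0, 15.0])]Traceback (most recent call last):
  File "<stdin>", line 5, in <module>
ValueError: it knows: bracket, bracket_back, chip, jig, jig_mid, mug, parcel, scraper, tape
```

Run:
```python
from h import *
for cam in('top','side'):
    p=shot(cam,cam+'0.png')
    for n in ['jig','jig_mid','bracket','bracket_back','scraper','chip','mug','tape','parcel']:
        print(cam,n,[(round(d['p'],2),w(p,d['at']).round().tolist()) for d in arm.mark_of(p,n)[:5]])
        if cam=='top' and n in('bracket','scraper','chip','jig'):
            for d in arm.masks_of(p,n)[:4]:
                c=cloud(p,d['pixels'])
                r=cv2.minAreaRect(c[:,:2].astype(np.float32)); print('   mask',round(d['p'],2),len(c),np.round(r[0]),np.round(r[1]),round(r[2],1),np.percentile(c[:,2],[5,50,95]).round())
print(arm.get_obs()); print(arm.hold_point_z)
```

```text
top jig [(0.98, [527.0, -3.0, 0.0]), (0.6, [657.0, -291.0, 0.0])]
   mask 0.85 9596 [551.   1.] [239. 292.] 9.5 [15. 19. 69.]
top jig_mid [(0.61, [572.0, 5.0, 20.0])]
top bracket [(0.66, [420.0, 326.0, -2.0]), (0.66, [508.0, -89.0, 20.0]), (0.16, [656.0, -290.0, 0.0])]
   mask 0.44 9161 [546.   2.] [224. 283.] 9.8 [15. 19. 69.]
top bracket_back [(0.92, [467.0, 307.0, 0.0])]
top scraper [(0.8, [485.0, -363.0, 2.0])]
   mask 0.55 703 [ 485. -361.] [108.  27.] 18.7 [14. 61. 72.]
top chip [(0.6, [510.0, -90.0, 19.0]), (0.53, [493.0, 78.0, 18.0]), (0.46, [487.0, 27.0, 12.0]), (0.44, [487.0, -33.0, 17.0])]
   mask 0.63 113 [490. -34.] [24. 31.] 76.1 [19. 28. 31.]
   mask 0.58 107 [489.  23.] [28. 24.] 72.8 [22. 28. 32.]
   mask 0.54 73 [493.  74.] [20. 23.] 0.1 [25. 29. 32.]
   mask 0.43 96 [506. -89.] [28. 23.] 29.7 [23. 28. 32.]
top mug [(0.72, [656.0, -291.0, -1.0])]
top tape [(0.89, [686.0, 304.0, -3.0])]
top parcel [(0.59, [767.0, -49.0, -3.0])]
side jig [(0.96, [528.0, -1.0, -1.0])]
side jig_mid [(0.87, [578.0, 7.0, 21.0]), (0.2, [421.0, 324.0, 1.0])]
side bracket [(0.88, [424.0, 323
[... 434 characters left out ...]
nt_pos': array([-1.48761932e+00,  3.13209565e-01,  4.61337313e-02,  1.30359636e+00,
       -8.11239973e-07,  1.43121758e+00]), 'qd': array([ 0.00082487,  0.00102724,  0.00135376, -0.00247717,  0.00096789,
        0.00014872]), 'tau': array([ 4.94055021e-04, -4.80467927e+01,  2.98806953e+01,  5.65299506e-04,
       -1.80826164e-04, -5.33426316e-07]), 'ee_pos': array([ 127.03544963, -560.85572248,  199.43155556]), 'tcp_rot': array([ 6.20286652e-05,  9.93803892e-01,  1.11147745e-01, -2.15550727e-06]), 'ft_force': array([ 0.61927048, -0.56644697,  0.61002421]), 'ft_torque': array([ 0.02365576,  0.02649768, -0.00013971]), 'gripper_force': 0.0, 'grip_width': 1.0027808044313204}
-18.700000000000003
```

View pics/top0.png

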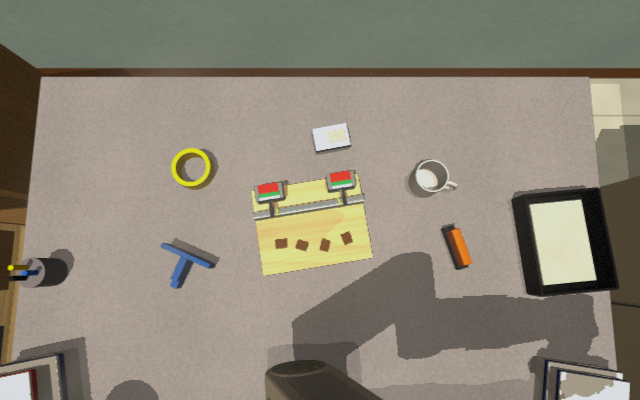

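View pics/side0.png

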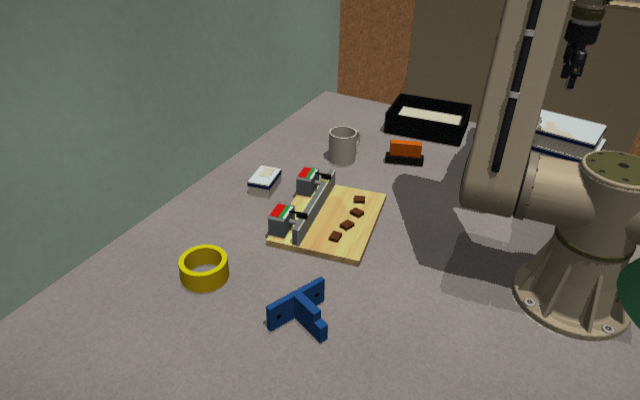

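The top view shows the jig in the middle with its chips in a row at about (281-347, 240), the bracket on the left at (187, 263) and the scraper on the right at (457, 247). The side view agrees. Next I'll refine the poses.

Run:
```python
from h import *
p=shot('top'); I=p['image'].astype(int); h,s,v=cv2.split(cv2.cvtColor(p['image'],cv2.COLOR_RGB2HSV))
c=cloud(p,np.ones((400,640),bool)&(p['range_z']>0))
# plate
k=(c[:,2]>10)&(c[:,2]<34)&(abs(c[:,0]-530)<150)&(abs(c[:,1])<180)&(c[:,0]<570)
def rect(q): r=cv2.minAreaRect(q[:,:2].astype(np.float32)); return np.round(r[0],1),np.round(r[1],1),round(r[2],1)
a=c[(c[:,2]>9)&(c[:,2]<75)&(abs(c[:,0]-550)<150)&(abs(c[:,1])<180)]
print('jig rect',rect(a),'plate z',np.median(c[k][:,2]))
f=a[(a[:,2]>58)&(a[:,2]<66)]
for yaw in np.deg2rad([9,9.5,10,10.5]):
    x=a@[np.cos(yaw),np.sin(yaw),0]; y=a@[-np.sin(yaw),np.cos(yaw),0]
    print(np.rad2deg(yaw),np.percentile(x,[.3,1,99,99.7]).round(1),np.percentile(y,[.3,1,99,99.7]).round(1))
m=(h>100)&(h<125)&(s>120)&(v>50); b=cloud(p,m); b=b[(abs(b[:,0]-420)<130)&(abs(b[:,1]-320)<130)&(b[:,2]>8)]
print('blue',len(b),np.percentile(b[:,2],[5,50,95]))
# template fit bracket
from scipy.optimize import minimize
def hull(pts):  # fit T using top points, inside residual
    def cost(q,B=pts):
        cc,ss=np.cos(q[2]),np.sin(q[2]); d=B[:,:2]-q[:2]; x=d@[cc,ss]; y=d@[-ss,cc]
        o=lambda x0,x1,y0,y1: np.hypot(np.maximum(0,np.maximum(x0-x,x-x1)),np.maximum(0,np.maximum(y0-y,y-y1)))
        return np.mean(np.minimum(o(38,50,-65,65),o(-40,50,-9,9))**2)
    return min((minimize(cost,[420+i,325+j,np.deg2rad(-20+t)],method='Nelder-Mead') for i in(-4,4) for j in(-4,4) for t in(-4,4)),key=lambda r:r.fun)
r=hull(b[b[:,2]>30]); print('bracket',r.x[:2],np.rad2deg(r.x[2]),r.fun)
m=(h>3)&(h<18)&(s>180)&(v>90); o=cloud(p,m); o=o[(abs(o[:,0]-485)<80)&(abs(o[:,1]+360)<60)&(o[:,2]>60)]
print('orange',len(o),rect(o),np.median(o[:,2]))
# chips
B=c[k]; 
yaw=np.deg2rad(9.8); J=np.array([527.5,-2])
for d in arm.mark_of(p,'chip'):
    q=w(p,d['at'])[:2]-J; print('chip jig',round(d['p'],2),np.round([q@[np.cos(yaw),np.sin(yaw)],q@[-np.sin(yaw),np.cos(yaw)]]))
e=cv2.minAreaRect  # fence bar
print('fence',rect(f),len(f))
for n in('bracket','bracket_back','jig','jig_mid'):
    print(n,[w(p,d['at']).round(1) for d in arm.mark_of(p,n)[:1]])
```

```text
jig rect (array([544.4,   0.6]), array([220.5, 280.4]), 9.6) plate z 18.565448155449197
9.0 [427.8 429.6 644.6 646.4] [-223.3 -221.1   52.3   54.3]
9.5 [427.3 428.8 643.8 645.6] [-228.  -225.7   47.5   49.7]
10.0 [426.5 428.  643.1 644.9] [-232.6 -230.4   43.    45. ]
10.5 [425.3 427.2 642.3 644.5] [-237.3 -235.    38.1   40.6]
blue 347 [40.32197762 59.85328418 62.8720943 ]
bracket [421.42249379 321.89227462] -23.168263434026436 0.0
orange 327 (array([ 485.7, -359.9]), array([87.7, 21.2]), 18.8) 69.98370540278945
chip jig 0.55 [-21.  81.]
chip jig 0.41 [-47. -25.]
chip jig 0.41 [-33.  32.]
chip jig 0.39 [-32. -85.]
fence (array([612.5,  12.6]), array([ 81.9, 275.6]), 10.0) 784
bracket [array([421.9, 325.7,  -5.6])]
bracket_back [array([465.8, 304.6,  -1.5])]
jig [array([521.5,  -3.7,   0.8])]
jig_mid [array([575.4,   3.7,  15.8])]
```

>>> apply_moves --deltas '[[[0.051,0.0285,0],1],[[0.051,0.0285,0],1],[[0.051,0.0285,0],1],[[0.051,0.029,0],1],[[0.051,0.0285,0],1],[[0.052,0.029,-0.01],1],[[0.0517,0.029,-0.02],0],[[0,0,0],0]]' --gripper 1

```text
time: 2.65
ee_pos: [488.1, -356.5, 167.3]
tcp_rot: [-0.001, 0.986, 0.166, -0.001]
ft_force: [-0.0, -0.4, 0.4]
grip_width: 0.997
gripper_force: 0.0
```

Run:
```python
from h import *
o=arm.get_obs(); print(o['time'],o['ee_pos'],o['tcp_rot'],o['ft_force'])
p=shot('top'); h,s,v=cv2.split(cv2.cvtColor(p['image'],cv2.COLOR_RGB2HSV))
b=cloud(p,(h>100)&(h<125)&(s>120)&(v>50)); b=b[(abs(b[:,0]-420)<130)&(abs(b[:,1]-320)<130)]
pl=b[b[:,2]>45]
# back plate line: rect and web
import itertools
best=None
for t in np.deg2rad(np.arange(-30,-10,.25)):
    for x0,y0 in itertools.product(np.arange(412,432,1.),np.arange(314,334,1.)):
        pass
from scipy.optimize import minimize
def cost(q,B=b[b[:,2]>30]):
    cc,ss=np.cos(q[2]),np.sin(q[2]); d=B[:,:2]-q[:2]; x=d@[cc,ss]; y=d@[-ss,cc]
    o=lambda x0,x1,y0,y1: np.maximum(np.maximum(x0-x,x-x1),np.maximum(y0-y,y-y1))
    sd=np.minimum(o(38,50,-65,65),o(-40,50,-9,9)); return np.exp(np.maximum(sd,-3)).mean()+ 0*sd.mean() + 3*np.maximum(sd,0).mean()
r=min((minimize(cost,[421+i,325+j,np.deg2rad(-21+t)],method='Nelder-Mead') for i in(-4,4) for j in(-4,4) for t in(-4,4)),key=lambda r:r.fun)
print('bracket',r.x[:2],np.rad2deg(r.x[2]),r.fun)
q=b[b[:,2]>30]
for yw in(-19,-20,-21,-22,-23):
    t=np.deg2rad(yw); x=q[:,:2]@[np.cos(t),np.sin(t)]; y=q[:,:2]@[-np.sin(t),np.cos(t)]; xm=x.max()
    wb=y[x<xm-18]; print(yw,'x',x.min().round(1),xm.round(1),'y',y.min().round(1),y.max().round(1),'web',wb.min().round(1),wb.max().round(1), 'platefront', np.percentile(x[abs(y-y.mean())>15],[0,100]).round(1))
```

```text
2.65 [ 488.09351214 -356.46058552  167.2953857 ] [-1.34404435e-03  9.86130385e-01  1.65965871e-01 -6.22394255e-04] [-0.00644305 -0.43401436  0.37550245]
bracket [420.86239889 321.96513602] -22.964467636897137 0.09121046922172937
-19 x 254.9 345.4 y 374.8 502.3 web 431.6 451.7 platefront [256.5 345.4]
-20 x 247.2 336.7 y 380.7 508.2 web 437.1 456.3 platefront [248.6 336.7]
-21 x 239.3 327.9 y 386.4 513.8 web 442.5 460.7 platefront [240.6 327.9]
-22 x 231.5 318.9 y 392.0 519.3 web 447.8 465.0 platefront [232.5 318.9]
-23 x 223.5 311.1 y 397.4 524.7 web 452.5 469.2 platefront [234.3 311.1]
```

>>> apply_moves --deltas '[[[0,0,-0.05],0],[[0,0,-0.05],0],[[0,0,-0.03],0],[[0,0,-0.009],0],[[0,0,0],0]]'

```text
time: 3.32
ee_pos: [485.2, -360.8, 31.1]
tcp_rot: [0.0, 0.987, 0.162, 0.0]
ft_force: [0.2, 0.4, 0.6]
grip_width: 1.002
gripper_force: 0.0
```

>>> apply_moves --deltas '[[[0,0,0],0],[[0,0,0],0],[[0,0,0],0],[[0,0,0],0],[[0,0,0],0]]' --gripper -1 --squeeze 60

```text
time: 3.95
ee_pos: [486.2, -360.1, 31.3]
tcp_rot: [0.001, 0.987, 0.163, 0.0]
ft_force: [-1.3, -0.2, 5.3]
grip_width: 0.232
gripper_force: 59.3
```

>>> apply_moves --deltas '[[[0,0,0.045],0],[[0,0,0.045],10],[[0.0072,0.038,0],10],[[0.0072,0.038,0],10],[[0.0072,0.038,0],10],[[0.0072,0.038,0],10],[[0.0072,0.038,0],10],[[0.0072,0.038,0],10],[[0.0072,0.039,0],10],[[0.0073,0.0395,0],0.8]]'

```text
time: 5.2
ee_pos: [543.1, -52.0, 119.9]
tcp_rot: [-0.0, 0.645, 0.764, -0.0]
ft_force: [-0.8, 0.4, -2.0]
grip_width: 0.237
gripper_force: 59.2
```

>>> apply_moves --deltas '[[[0,0,0],0],[[0,0,0],0]]'

```text
time: 5.45
ee_pos: [543.1, -53.4, 120.1]
tcp_rot: [-0.0, 0.646, 0.764, -0.0]
ft_force: [0.4, -0.3, -1.0]
grip_width: 0.234
gripper_force: 59.2
```

Run:
```python
from h import *
p=shot('side','side1.png'); o=arm.get_obs(); print(o['time'],o['ee_pos'],o['tcp_rot'],np.rad2deg(2*np.arctan2(o['tcp_rot'][2],o['tcp_rot'][1])))
print([w(p,d['at']).round(1) for d in arm.mark_of(p,'scraper')[:1]])
h,s,v=cv2.split(cv2.cvtColor(p['image'],cv2.COLOR_RGB2HSV))
d=arm.masks_of(p,'scraper')[0]; c=cloud(p,d['pixels']); print(np.percentile(c[:,2],[1,2,5,95,99]),[np.round(cv2.minAreaRect(c[:,:2].astype(np.float32))[i],1) for i in range(3)])
p2=shot('top')
print([w(p2,d['at']).round(1) for d in arm.mark_of(p2,'scraper')[:1]])
```

```text
5.5 [543.14807674 -53.89405374 120.14340241] [-1.14935859e-04  6.45887042e-01  7.63432938e-01 -2.52505550e-04] 99.53556529682552
[array([540.1, -51.3,  87.3])]
[ -1.33806131   0.48121627  56.98416372 159.30008209 160.72692779] [array([ 584.8, -133.8]), array([ 63.1, 302.8]), np.float64(22.2)]
[]
```

View pics/side1.png

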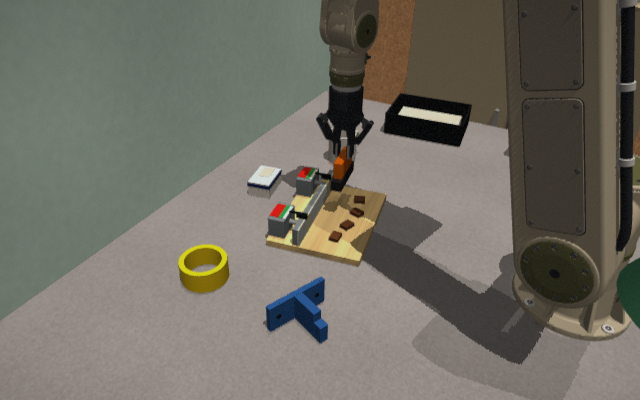

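The scraper is held upright above the plate at (343, 170), and the chips at (335-360, 198-237) are undisturbed. I'll lower it and start the first pass.

>>> apply_moves --deltas '[[[0,0,-0.035],0],[[0,0,-0.025],0],[[0,0,-0.009],0],[[0,0,0],0]]'

```text
time: 6.2
ee_pos: [543.2, -53.7, 51.4]
tcp_rot: [-0.0, 0.646, 0.763, -0.0]
ft_force: [0.5, 0.9, -1.1]
grip_width: 0.234
gripper_force: 59.2
```

>>> apply_moves --deltas '[[[-0.0138,-0.0023,0],0],[[-0.0138,-0.0023,0],0],[[-0.0138,-0.0023,0],0],[[-0.0138,-0.0023,0],0],[[-0.0138,-0.0023,0],0],[[-0.0138,-0.0023,0],0],[[-0.0138,-0.0023,0],0],[[-0.0138,-0.0023,0],0],[[0,0,0],0]]'

```text
time: 7.32
ee_pos: [431.7, -71.7, 51.3]
tcp_rot: [-0.0, 0.646, 0.763, -0.0]
ft_force: [0.5, -0.3, -0.8]
grip_width: 0.232
gripper_force: 59.3
```

>>> apply_moves --deltas '[[[0,0,0.035],0],[[0,0,0.034],0],[[0.049,0.056,0],0],[[0.049,0.056,0],0],[[0,0.0193,0],0],[[0,0,0],0]]'

```text
time: 8.07
ee_pos: [515.6, 43.0, 120.0]
tcp_rot: [-0.0, 0.645, 0.765, -0.0]
ft_force: [0.5, 0.2, -1.3]
grip_width: 0.235
gripper_force: 59.5
```

Run:
```python
from h import *
p=shot('side','side2.png'); o=arm.get_obs(); print(o['time'],o['ee_pos'],np.rad2deg(2*np.arctan2(o['tcp_rot'][2],o['tcp_rot'][1])))
t=np.deg2rad(9.6);J=np.array([524.7,-2.7])
for d in arm.mark_of(p,'chip'):
    a=w(p,d['at']); q=a[:2]-J; print(round(d['p'],2),a.round(),(q@[np.cos(t),np.sin(t)]).round(),(q@[-np.sin(t),np.cos(t)]).round())
```

```text
8.125 [515.32531194  42.06138356 120.09257949] 99.65974448000833
0.53 [417. -97.   5.] -122.0 -75.0
0.52 [489.  30.  17.] -30.0 38.0
0.52 [494.  75.  17.] -17.0 82.0
0.5 [403. -54.   2.] -128.0 -31.0
0.39 [473. 310.  -1.] 1.0 317.0
```

View pics/side2.png

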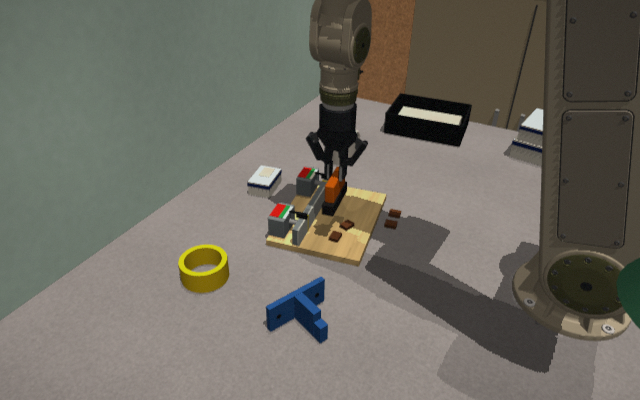

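Two chips are off, at (392, 213-224), and two remain at about (335-347, 225-237). My fast rows got clipped at the speed limit, so I'll correct from the measured pose and do the second pass.

>>> apply_moves --deltas '[[[0.015,0.017,0],0],[[0,0,-0.035],0],[[0,0,-0.025],0],[[0,0,-0.009],0],[[0,0,0],0]]'

```text
time: 8.8
ee_pos: [530.0, 57.9, 51.4]
tcp_rot: [-0.0, 0.646, 0.763, -0.0]
ft_force: [-0.9, -0.6, -1.6]
grip_width: 0.229
gripper_force: 59.5
```

>>> apply_moves --deltas '[[[-0.0132,-0.0022,0],0],[[-0.0132,-0.0022,0],0],[[-0.0132,-0.0022,0],0],[[-0.0132,-0.0022,0],0],[[-0.0132,-0.0022,0],0],[[-0.0132,-0.0022,0],0],[[-0.0132,-0.0022,0],0],[[-0.0132,-0.0022,0],0],[[-0.0132,-0.0022,0],0],[[0,0,0],0]]'

```text
time: 10.05
ee_pos: [414.2, 38.8, 54.4]
tcp_rot: [0.003, 0.646, 0.764, 0.003]
ft_force: [0.6, 2.8, 15.7]
grip_width: 0.232
gripper_force: 61.5
```

>>> apply_moves --deltas '[[[0,0,0.04],0],[[0,0,0.04],0],[[0,0,0],0]]'

```text
time: 10.42
ee_pos: [413.6, 38.5, 134.2]
tcp_rot: [0.003, 0.646, 0.764, 0.002]
ft_force: [0.4, -0.5, -1.1]
grip_width: 0.234
gripper_force: 59.6
```

Run:
```python
from h import *
t=np.deg2rad(9.6);J=np.array([524.7,-2.7])
for cam in('side','top'):
  p=shot(cam,cam+'3.png'); o=arm.get_obs(); print(o['time'],o['ee_pos'],o['gripper_force'],np.rad2deg(2*np.arctan2(o['tcp_rot'][2],o['tcp_rot'][1])))
  for d in arm.mark_of(p,'chip'):
    a=w(p,d['at']); q=a[:2]-J; print(round(d['p'],2),a.round(),(q@[np.cos(t),np.sin(t)]).round(),(q@[-np.sin(t),np.cos(t)]).round())
```

```text
10.475 [412.31040771  38.60722598 132.43704053] 59.55718517303467 99.56019949135002
0.6 [416.   8.  11.] -105.0 29.0
0.59 [409. -56.   3.] -123.0 -33.0
0.57 [408.  64.  10.] -104.0 85.0
0.42 [414. -98.   3.] -125.0 -75.0
10.575 [410.53776428  38.83204394 130.50227626] 59.557106494903564 99.56178733422522
0.65 [404. -51.   1.] -127.0 -28.0
0.6 [ 417. -104.   -2.] -123.0 -82.0
```

View pics/side3.png

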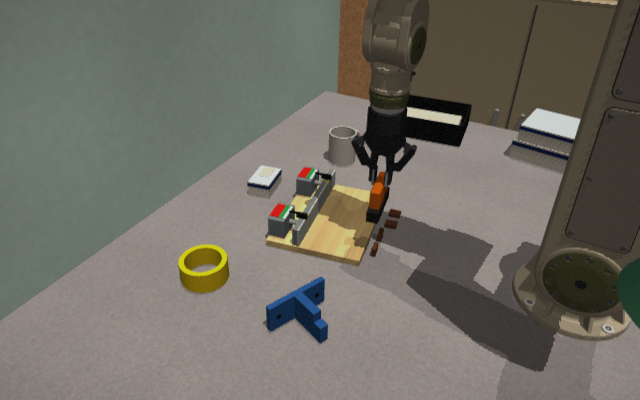

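All four chips are off the plate, with two leaning at its front edge near (376-380, 234-250). I'll put the scraper down on the right.

>>> apply_moves --deltas '[[[0.006,-0.056,0],0],[[0.006,-0.056,0],0],[[0.006,-0.056,0],0],[[0.006,-0.056,0],0],[[0.005,-0.056,0],0],[[0,0,-0.05],0],[[0,0,-0.035],0],[[0,0,-0.01],0],[[0,0,0],0],[[0,0,0],0]]'

```text
time: 11.88
ee_pos: [441.5, -241.7, 37.7]
tcp_rot: [0.001, 0.646, 0.764, 0.0]
ft_force: [0.1, -0.0, -1.5]
grip_width: 0.234
gripper_force: 59.5
```

Run:
```python
from h import *
p=shot('side'); o=arm.get_obs(); print(o['time'],o['ee_pos'],o['ft_force'])
cv2.imwrite('pics/c4.png',cv2.resize(p['image'][80:240,330:530,::-1],None,fx=4,fy=3.75)[:600])
```

```text
11.925 [ 441.71490194 -241.83893981   37.90213194] [ 0.18316644 -0.39150653 -0.987121  ]
```

View pics/c4.png

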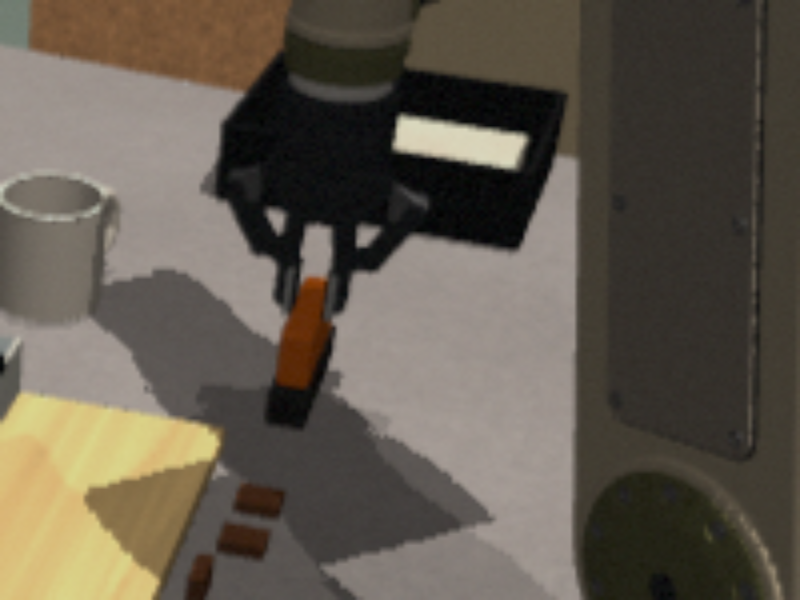

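The scraper, at about (300, 350) in the crop, hangs upright just above the table. The chips at (200-260, 500-580) are clear of it. I'll lower it to contact.

>>> apply_moves --deltas '[[[0,0,-0.004],0],[[0,0,-0.002],0],[[0,0,-0.0015],0],[[0,0,0],0]]'

```text
time: 12.42
ee_pos: [441.1, -241.5, 31.2]
tcp_rot: [0.001, 0.646, 0.764, 0.0]
ft_force: [-5.4, 2.6, 16.1]
grip_width: 0.236
gripper_force: 61.5
```

>>> apply_moves --deltas '[[[0,0,0.001],0],[[0,0,0],0],[[0,0,0],0],[[0,0,0],0],[[0,0,0],0]]' --gripper 1

```text
time: 13.05
ee_pos: [440.4, -241.1, 29.8]
tcp_rot: [-0.0, 0.646, 0.764, 0.0]
ft_force: [-0.1, 0.3, -0.2]
grip_width: 0.998
gripper_force: 0.0
```

>>> apply_moves --deltas '[[[0,0,0.04],0],[[0,0,0.05],0],[[0,0,0.05],0],[[0,0.05,0],7],[[0,0.056,0],7],[[0,0.056,0],7],[[0,0.056,0],7],[[0,0.056,0],7],[[0,0.056,0],7]]'

```text
time: 14.18
ee_pos: [440.4, 90.5, 170.1]
tcp_rot: [0.0, 0.327, 0.945, 0.0]
ft_force: [0.2, 0.0, 0.3]
grip_width: 0.999
gripper_force: 0.0
```

>>> apply_moves --deltas '[[[-0.003,0.056,0],7],[[-0.003,0.056,0],7],[[-0.003,0.056,0],1.4],[[-0.004,0.056,0],0],[[0,0,0],0],[[0,0,0],0]]'

```text
time: 14.92
ee_pos: [427.1, 312.7, 169.6]
tcp_rot: [-0.0, 0.199, 0.98, -0.0]
ft_force: [0.8, -0.2, 0.0]
grip_width: 1.001
gripper_force: 0.0
```

Run:
```python
from h import *
o=arm.get_obs(); print(o['time'],o['ee_pos'],o['ft_force'],np.rad2deg(2*np.arctan2(o['tcp_rot'][2],o['tcp_rot'][1])))
for cam in('side','top'):
    p=shot(cam)
    for n in('scraper','bracket','bracket_back','jig_mid'): print(cam,n,[(round(d['p'],2),w(p,d['at']).round(1)) for d in arm.mark_of(p,n)[:1]])
    if cam=='side':
        for d in arm.masks_of(p,'scraper')[:1]:
            c=cloud(p,d['pixels']); print(np.percentile(c[:,2],[5,95]))
```

```text
14.925 [427.10371403 312.70851067 169.5894032 ] [ 0.80616042 -0.19581057  0.01830647] 157.01840206962672
side scraper [(0.75, array([685.2, 306.8,  -1. ]))]
side bracket [(0.85, array([420.9, 322.1,   1.6]))]
side bracket_back [(0.74, array([471.6, 306. ,   0.9]))]
side jig_mid [(0.82, array([575. ,   8.1,  23.2]))]
[ 1.83305859 70.56711325]
top scraper [(0.87, array([ 437.7, -242.3,    1.7]))]
top bracket [(0.78, array([422.1, 325.5,  -2.6]))]
top bracket_back [(0.83, array([468. , 308.9,  -1.5]))]
top jig_mid [(0.65, array([576.1,   5.1,  18.9]))]
```

Run:
```python
from h import *
from scipy.optimize import minimize
for cam in('side','top'):
    p=shot(cam); h,s,v=cv2.split(cv2.cvtColor(p['image'],cv2.COLOR_RGB2HSV))
    m=((h>100)&(h<125)&(s>100)&(v>25)).astype(np.uint8)
    b=cloud(p,m>0); b=b[(abs(b[:,0]-430)<100)&(abs(b[:,1]-320)<100)&(b[:,2]>6)&(b[:,2]<70)]
    for nm,q in(('all',b),('top',b[b[:,2]>56])):
        def cost(g):
            cc,ss=np.cos(g[2]),np.sin(g[2]); d=q[:,:2]-g[:2]; x=d@[cc,ss]; y=d@[-ss,cc]
            def sd(x0,x1,y0,y1):
                a=np.maximum(x0-x,x-x1); c=np.maximum(y0-y,y-y1); return np.where((a>0)&(c>0),np.hypot(a,c),np.maximum(a,c))
            e=np.minimum(sd(38,50,-65,65),sd(-40,50,-9,9))
            return np.mean(np.minimum(abs(e),8)) if nm=='all' and cam=='side' else np.mean(np.maximum(e+1,0)**2)
        rs=sorted((minimize(cost,[421+i,323+j,np.deg2rad(-20+t)],method='Nelder-Mead',options=dict(maxiter=2000)) for i in(-4,4) for j in(-4,4) for t in(-4,0,4)),key=lambda r:r.fun)
        for r in rs[:2]: print(cam,nm,len(q),r.x[:2].round(1),np.rad2deg(r.x[2]).round(1),round(r.fun,3))
```

```text
side all 2077 [423.  325.8] -23.0 1.667
side all 2077 [423.  325.8] -23.0 1.667
side top 638 [422.3 327. ] -22.9 0.22
side top 638 [422.3 327. ] -22.9 0.22
top all 373 [421.4 322.2] -23.0 0.018
top all 373 [421.4 322.2] -23.0 0.018
top top 367 [421.4 322.2] -22.9 0.015
top top 367 [421.4 322.2] -22.9 0.015
```

>>> apply_moves --deltas '[[[-0.0055,0.0105,0],0],[[0,0,-0.05],0],[[0,0,-0.05],0],[[0,0,-0.03],0],[[0,0,-0.018],0],[[0,0,0],0]]'

```text
time: 16.32
ee_pos: [420.3, 323.2, 20.5]
tcp_rot: [-0.001, 0.199, 0.98, -0.001]
ft_force: [0.6, 0.2, 0.1]
grip_width: 1.001
gripper_force: 0.0
```

>>> apply_moves --deltas '[[[0,0,0],0],[[0,0,0],0],[[0,0,0],0],[[0,0,0],0],[[0,0,0],0],[[0,0,0],0]]' --gripper -1 --squeeze 90

```text
time: 17.08
ee_pos: [422.6, 323.7, 22.9]
tcp_rot: [0.001, 0.2, 0.98, 0.001]
ft_force: [-1.3, 0.1, 4.2]
grip_width: 0.17
gripper_force: 88.1
```

>>> apply_moves --deltas '[[[0,0,0.045],0],[[0,0,0.045],0],[[0.011,-0.041,0],4],[[0.011,-0.041,0],4],[[0.011,-0.041,0],4],[[0.011,-0.041,0],4],[[0.011,-0.041,0],4],[[0.011,-0.041,0],4],[[0.011,-0.041,0],4],[[0.011,-0.0417,0],4.6]]'

```text
time: 18.32
ee_pos: [509.6, -6.7, 111.5]
tcp_rot: [-0.0, -0.085, 0.996, 0.0]
ft_force: [0.4, 0.4, -3.2]
grip_width: 0.168
gripper_force: 89.0
```

>>> apply_moves --deltas '[[[0,0,0],0],[[0,0,0],0],[[0,0,0],0],[[0,0,0],0]]'

```text
time: 18.82
ee_pos: [509.7, -4.4, 111.9]
tcp_rot: [-0.0, -0.084, 0.996, 0.0]
ft_force: [-0.2, -0.3, -2.4]
grip_width: 0.172
gripper_force: 89.1
```

```bash
cat > m.py <<'E'
from h import *
from scipy.optimize import minimize
t=np.deg2rad(9.6);J=np.array([524.7,-2.7]); R=np.array([[np.cos(t),np.sin(t)],[-np.sin(t),np.cos(t)]])
o=arm.get_obs(); print(o['time'],o['ee_pos'],o['ft_force'],np.rad2deg(2*np.arctan2(o['tcp_rot'][2],o['tcp_rot'][1]))-180,'tcp in jig',R@(o['ee_pos'][:2]-J))
def run(fn=None):
  for cam in('side','top'):
    p=shot(cam,fn and cam+fn); h,s,v=cv2.split(cv2.cvtColor(p['image'],cv2.COLOR_RGB2HSV))
    for n in('bracket','bracket_back','scraper'): print(cam,n,[(round(d['p'],2),w(p,d['at']).round(1),(R@(w(p,d['at'])[:2]-J)).round(1)) for d in arm.mark_of(p,n)[:1]])
    b=cloud(p,(h>100)&(h<125)&(s>100)&(v>25)); b=b[(abs(b[:,0]-520)<120)&(abs(b[:,1])<110)&(b[:,2]>22)&(b[:,2]<200)]
    b=b[b[:,2]>np.percentile(b[:,2],90)-14] if cam=='top' else b
    print('  z',np.percentile(b[:,2],[1,5,50,95,99]).round(1))
    q=(b[:,:2]-J)@R.T
    pl=q[abs(q[:,1])>15]; print('  jig x of plate',np.percentile(pl[:,0],[2,98]).round(1),'jig y',np.percentile(q[:,1],[.5,1,99,99.5]).round(1))
    for side in(q[q[:,1]>20],q[q[:,1]<-20]): 
      if len(side)>10: print('   med x,y,max',np.median(side,0).round(1),np.percentile(side[:,0],97).round(1),len(side))
  return
E
python3 -c "
from m import *
run('5.png')"
```

```text
18.825 [509.70494068  -4.41173745 111.92239395] [-0.24022947 -0.31751949 -2.42048561] 9.651852378384916 tcp in jig [-15.07053338   0.8129409 ]
side bracket []
side bracket_back [(0.87, array([561.6,   7. ,  85.7]), array([38. ,  3.4]))]
side scraper [(0.73, array([527.8,   0.7,   0.6]), array([3.6, 2.9]))]
  z [ 92.4  95.4 125.6 149.  150. ]
  jig x of plate [22.1 34.2] jig y [-57.6 -51.4  68.7  69.1]
   med x,y,max [24.2 56.5] 33.4 282
   med x,y,max [ 25.5 -40. ] 34.5 64
top bracket [(0.51, array([ 436.2, -244.5,   -1. ]), array([-127.6, -223.7]))]
top bracket_back []
top scraper [(0.67, array([ 437. , -242.3,   -0.7]), array([-126.4, -221.6]))]Traceback (most recent call last):
  File "<string>", line 3, in <module>
    run('5.png')
    ~~~^^^^^^^^^
  File "m.py", line 10, in run
    b=b[b[:,2]>np.percentile(b[:,2],90)-14] if cam=='top' else b
               ~~~~~~~~~~~~~^^^^^^^^^^^
    return _quantile_unchecked(
        a, q, axis, out, overwrite_input, method, keepdims, weights)
    return _ureduce(a,
                    func=_quantile_ureduce_func,
    ...<5 lines>...
                    overwrite_input=overwrite_input,
                    method=method)
    r = func(a, **kwargs)
    result = _quantile(arr,
                       quantiles=q,
    ...<2 lines>...
                       out=out,
                       weights=wgt)
    slices_having_nans = np.isnan(arr[-1, ...])
                                  ~~~^^^^^^^^^
IndexError: index -1 is out of bounds for axis 0 with size 0
```

View pics/side5.png

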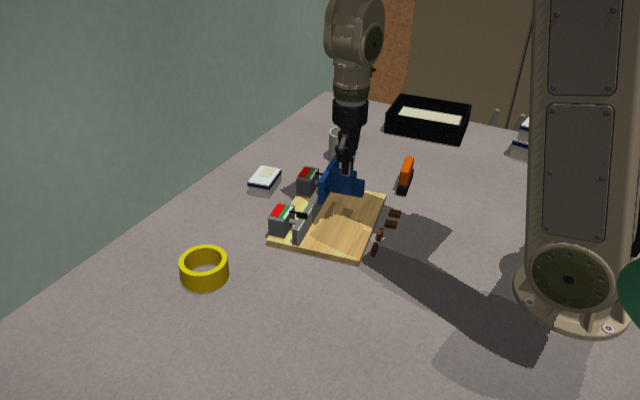

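The bracket is held upright and square above the plate at (342, 180). The plate is clear, and the scraper stands on the table at (405, 172). I'll lower the bracket.

>>> apply_moves --deltas '[[[0,0,-0.035],0],[[0,0,-0.025],0],[[0,0,-0.008],0],[[0,0,0],0],[[0,0,-0.001],0],[[0,0,0],0],[[0,0,0],0]]'

```text
time: 20.1
ee_pos: [510.5, -5.5, 43.5]
tcp_rot: [0.001, -0.083, 0.997, -0.0]
ft_force: [0.2, 0.3, -3.2]
grip_width: 0.168
gripper_force: 89.1
```

>>> apply_moves --deltas '[[[0.004,0.0007,0],0],[[0.004,0.0007,0],0],[[0.003,0.0005,0],0],[[0,0,0],0],[[0,0,0],0]]'

```text
time: 20.72
ee_pos: [520.8, -3.4, 42.8]
tcp_rot: [-0.0, -0.083, 0.997, 0.0]
ft_force: [-0.6, -0.9, -3.1]
grip_width: 0.164
gripper_force: 89.1
```

>>> apply_moves --deltas '[[[0.003,0.0005,-0.001],0],[[0.003,0.0005,0],0],[[0.002,0.0003,0],0],[[0,0,0],0],[[0,0,0],0]]'

```text
time: 21.35
ee_pos: [528.7, -2.2, 41.8]
tcp_rot: [-0.0, -0.083, 0.997, 0.0]
ft_force: [-2.0, -0.0, -3.1]
grip_width: 0.167
gripper_force: 89.2
```

>>> apply_moves --deltas '[[[0.002,0.0003,0],0],[[0.002,0.0004,0],0],[[0,0,0],0],[[0,0,0],0]]'

```text
time: 21.85
ee_pos: [532.4, -1.5, 41.8]
tcp_rot: [-0.001, -0.083, 0.997, 0.0]
ft_force: [-4.9, -0.5, -1.5]
grip_width: 0.165
gripper_force: 89.3
```

>>> apply_moves --deltas '[[[0.0025,0.0004,0],0],[[0.0025,0.0004,0],0],[[0.001,0.0002,0],0],[[0,0,0],0],[[0,0,0],0],[[0,0,0],0]]'

```text
time: 22.6
ee_pos: [537.0, -0.7, 41.6]
tcp_rot: [-0.002, -0.083, 0.997, -0.0]
ft_force: [-9.1, -2.2, 1.2]
grip_width: 0.171
gripper_force: 89.6
```

Run:
```python
from h import *
t=np.deg2rad(9.6);J=np.array([524.7,-2.7]); R=np.array([[np.cos(t),np.sin(t)],[-np.sin(t),np.cos(t)]])
F=[]
for cam in('side','top','side','top'):
    p=shot(cam); o=arm.get_obs(); F.append(o['ft_force'])
    if len(F)==1: cv2.imwrite('pics/c6.png',cv2.resize(p['image'][130:280,230:430,::-1],(800,600),interpolation=cv2.INTER_CUBIC))
    if len(F)<3:
        h,s,v=cv2.split(cv2.cvtColor(p['image'],cv2.COLOR_RGB2HSV)); b=cloud(p,(h>100)&(h<125)&(s>100)&(v>25)); b=b[(abs(b[:,0]-545)<110)&(abs(b[:,1])<110)&(b[:,2]>22)&(b[:,2]<90)]; q=(b[:,:2]-J)@R.T
        print(cam,len(b),len(b) and (np.percentile(b[:,2],[2,98]).round(1),np.percentile(q[:,1],[1,99]).round(1)))
        for n in('bracket','bracket_back','scraper','chip'): print(cam,n,[(round(d['p'],2),w(p,d['at']).round(1),(R@(w(p,d['at'])[:2]-J)).round(1)) for d in arm.mark_of(p,n)[:4]])
F=np.array(F); print(F.round(2),(F[:,:2]@R[0]).round(2),o['time'],o['ee_pos'],o['ft_torque'],R@(o['ee_pos'][:2]-J),np.rad2deg(2*np.arctan2(o['tcp_rot'][2],o['tcp_rot'][1])))
```

```text
side 1003 (array([24.4, 79.6]), array([-43.6,  67.8]))
side bracket [(0.73, array([537.8,  -4.9,  20.9]), array([12.6, -4.4]))]
side bracket_back [(0.92, array([592. ,  12.1,  18.6]), array([68.9,  3.4]))]
side scraper [(0.61, array([ 437.6, -239.5,   -2. ]), array([-125.4, -219. ])), (0.45, array([406.5,  62.5,  12.3]), array([-105.7,   84. ]))]
side chip [(0.64, array([ 416.4, -100.6,    2.1]), array([-123.1,  -78.5])), (0.53, array([409.8,  63.8,  10.4]), array([-102.2,   84.7])), (0.41, array([416.8,   7.9,   9. ]), array([-104.6,   28.4])), (0.39, array([407.3, -55.3,   0.7]), array([-124.6,  -32.3]))]
top 0 0
top bracket [(0.21, array([ 7.639e+02, -5.080e+01, -7.000e-01]), array([227.8, -87.3]))]
top bracket_back []
top scraper []
top chip [(0.62, array([404.7, -51.3,   2.2]), array([-126.5,  -27.9])), (0.46, array([ 417. , -102.9,    2.5]), array([-123. ,  -80.9]))]
[[-7.85 -3.06  1.62]
 [-8.73 -2.49 -0.18]
 [-8.54 -2.74  1.07]
 [-8.52 -2.39  0.59]] [-8.25 -9.03 -8.88 -8.8 ] 23.2 [536.97927397  -0.74744087  41.59638209] [-0.45201999  1.74568075  0.04554283] [12.43294131 -0.12258356] 189.5497432185354
```

View pics/c6.png

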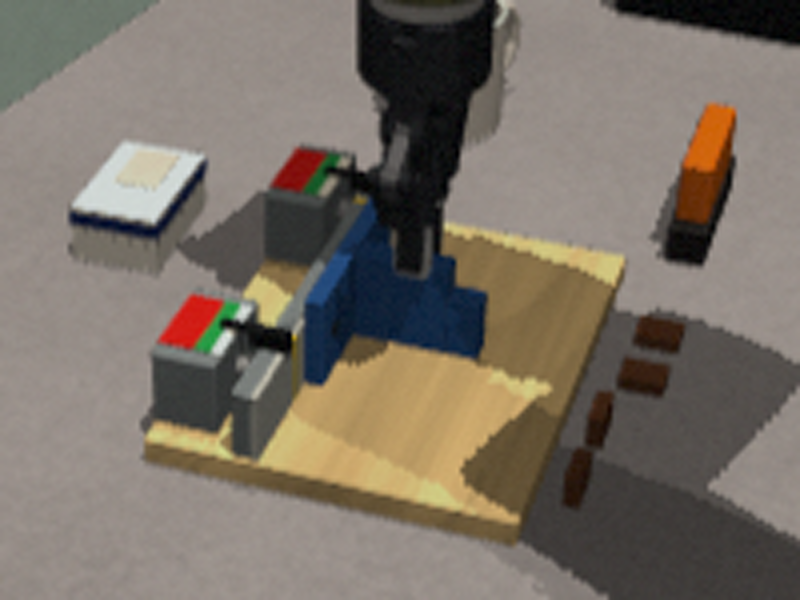

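Both pointers, at (225, 322) and (335, 172) in the crop, stand over green. The bracket stands flush between the marks, the measured push is about 9 N, the scraper is upright on the table and the chips are off. I'm handing in.

```bash
python3 -c "
from station import arm
print(arm.hand_in())"
```

```text
the job is handed in; nothing more can be done
None
```

I handed the job in with the bracket still held against the fence, centred and pressed at about 9 N with the pointers over green; all four chips were off the plate and the scraper was on the table (no verdict came back).

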